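# Turn the upside-down tile with the trowel

## Task

Two tiles lie side by side on the wooden turning board, their ends sticking out over its bare end. Pick up the trowel by its handle, slip its blade under the jutting end of the tile that lies with its ribbed back up, and flip it over end for end onto the board's cork pad, glazed face up; do not touch the tile with the gripper. Leave the other tile as it lies, then lay the trowel down flat on the bench and let go of it.

Things in the scene. Friction and masses are not known exactly. Their poses are not given: they have to be found in the camera images.
- tile_back_up: Tile to flip, 90 (x) x 120 (y) x 7 mm, 0.13 kg. Origin: its centre. z points out of its ribbed terracotta back (up at the start); the white glazed face is down. At the start y points to the cork pad, whose edge is 0 to 4 mm from the tile's far end; the near (-y) end juts about 40 mm past the bare end of the board, free underneath.
- tile_face_up: The other tile, same size, already glazed white face up, lying alike 20 mm beside the first (left or right varies). Origin: its centre, z up. Leave it alone.
- board: Fixed wooden board 220 (x) x 232 (y) x 30 mm. Origin: centre of its underside; z up, y from bare end (y = -116 mm) to cork pad. The pad, 5 mm thick (top at 35 mm), covers the full width from y = -34 to +116 mm; its 5 mm high edge at y = -34 mm is a fixed stop on which the tile's far end can pivot as it is tipped over.
- trowel_grip (a point): Mid-handle of a 0.32 kg brick trowel; grip across x, firmly (50 N). Handle 29 wide, flat-sided, 30 mm high, from 60 mm behind to 45 ahead of here, 57 mm up when flat on the bench. y to the tip (155 mm ahead), z up. Pointed flat blade under the handle, parallel to it: top 53, underside 55 mm below here; 100 mm wide, narrowing to the tip. Lies before the board's bare end, tip towards it.

How it is judged:
By the outcome, as a careful person would: the job done as asked, in the order asked, and still so for the second after the job is handed in, with the robot touching nothing.
It also fails if it takes over 45 s, if anything falls off the work surface, if the arm or the gripper's body presses on something with over 40 N, if the wrist force passes 120 N, or if a joint passes its speed limit or range.

## Robot

A 7-joint arm with a two-finger parallel gripper is mounted at the origin on a cart in front of the work surface, level with it; the furniture and walls round the work are solid. World frame = base frame: x ahead of the robot, y to its left, z up, the work surface at z = 0. Lengths are in m, angles in rad, forces in N, time in s.
With the tool pointing down it reaches from about 0.425 to 0.925 m from the base axis. Payload 6.8 kg.
Tool frame: the origin (TCP) lies midway between the tips of the shut fingers; the grasp point (between the pads) lies 19 mm behind it; z points along the fingers, y is the line along which they close (so a half turn about z gives the same grasp; the last joint's range is limited). The gripper opens to 85 mm and grips with 20 to 120 N. Pads are 22 mm wide; open, the fingers measure 114 mm over their backs; the gripper's body (76 mm by 85 mm) begins 54 mm behind the grasp point. The pads swing forward as they close: fully open they stand 13 mm farther back than shut.
Start: joints at [1.187, 0.477, 0.022, 1.555, -0.011, 1.109, -0.083], TCP at [0.184, -0.65, 0.231] pointing down, gripper open.
Joint ranges: [-2.96, 2.96], [-0.34, 2.1], [-1.41, 1.46], [0.24, 2.44], [-1.37, 4.51], [0.17, 1.92], [-2.96, 2.96]. Speed limits (rad/s): [2.39, 2.39, 3.14, 3.14, 3.14, 3.14, 3.14].

## Interface

Orientations are given as a rotation vector (axis times angle).
In Python, from bench import r gives the robot as it stands. The module is installed in compiled form; this text tells all that it offers.
- The arm moves only by the tool apply_moves, never from a script. Its argument "rows" is a list of rows, each a list of 6 numbers: the shift along the tool's x, y, z scaled (see below), then the turn, a rotation vector about the tool's x, y, z scaled (see below). A call has 1 to 5 rows; each row is the pose to reach, as a shift and turn from the pose commanded when the call began, along the tool's axes at that moment; what a row does not reach only later rows make up. The controller multiplies each number of a shift by 0.25 m and each number of a turn by 90 degrees. A row lasts 1/8 s, in which the tool goes at most 62.5 mm and 10.7 degrees, less where a joint would pass 70% of its speed; a pose out of reach is approached as far as the arm can. A call with a number of a shift or a turn outside -1 to 1 is refused whole. A call with a gripper value outside its range is refused whole. "claw" is the opening, from 0 (shut) to 1 (fully open), set as the call begins (left out, the last holds). The fingers move at their own pace and stop on an object; "newtons" is the grip in N (left out, the last holds). Time passes only in rows, so rows that repeat a pose let the fingers close. It gives the time, the measured TCP pose, the force, the opening and the grip force at its end, in the units of the state.
- r.get_obs(): the state, without advancing time (a new reading comes with each control period).
- r.grab_frame(name): name is "scene" or "top" or "wrist"; returns a dict with "pixels" (400x640x3 uint8, red, green, blue), "intrinsics" (3x3 intrinsics, pixels), "eye" and "attitude" of the camera in the world. Camera axes: x right, y up, looking along -z (the intrinsics and any distortion apply to the point x, -y, -z); pixel columns grow to the right and rows downward; lengths in m; the calibration is good to about 2 mm. The wrist camera is an equidistant fisheye: a pixel r from the principal point sees the ray r / f radians off the axis. A picture is of the moment at which its call begins. There is no depth.
- r.hand_in(): hands the job in; it is judged then, once.
Trained networks look in a picture, given as the dict that the camera call returned (one of the last four; its "shot" number tells which), for a name from the list of things; names that differ only in an ending like _2 or _b are one class to them, and where a whole thing is asked for, a point or a joint stands for the part that bears it (a point fixed in the world has none). Each returns a list of dicts, best first, with "conf" (0 to 1); they miss things now and then, are a little off and sometimes report something else, mostly with a low value. They report only what shows in the picture. A call takes as long as a camera call.
- r.search_frame(picture, thing): "rect" ([left, top, width, height] in pixels, round what is visible of it).
- r.outline_of(picture, thing): "pixels" (400x640 bool, what is visible of it) and "rect" ([left, top, width, height] in pixels, round what is visible of it).
- r.landmark_of(picture, thing): "point" ([column, row] in pixels: a listed point, or the origin of a listed thing).
The state is a dict: "clock": time; "joints": joint angles; "qvel": joint speeds; "tau": joint torques, N m; "tcp_pos": TCP position; "orientation": TCP orientation; "contact_force": force on the tool from outside, world axes, zero at the start; "moment": the same for the moment, N m; "grip_width": finger opening in m; "gripper_force": force on a finger pad.
Only numpy, scipy, OpenCV 4.12 (cv2) and the standard library are available. Lean on these libraries where they do the work, as an engineer would, in place of code of your own. Each camera call takes 0.05 s, during which the arm holds its last target. There are 200 camera calls.

## Working session

There is one attempt and no reset: what is moved stays moved. The work goes in short steps, Python scripts to look and compute and a tool call to move; the robot and the scene stay as the last step left them, time stands still between calls to the robot, and variables do not carry over. Pictures are saved under pics/ and viewed, at most 10 in all, crops included, and the job is handed in when it is done.

Besides the shell and the picture viewer there is one more tool, called after ">>>" as a command line: name --pt "numbers of a row" for each row, then --argument value for the rest. apply_moves: Moves the arm, as the interface text tells. Its arguments: {"type":"object","properties":{"rows":{"type":"array","items":{"type":"array","items":{"type":"number"}}},"claw":{"type":"number"},"newtons":{"type":"number"}},"required":["rows"]}

```bash
mkdir -p pics
cat > h.py <<'E'
import numpy as np, cv2
from scipy.spatial.transform import Rotation as R
from bench import r
def ray(f,px):
    K=np.array(f["intrinsics"]);A=np.array(f["attitude"])
    if A.shape!=(3,3): A=R.from_rotvec(A).as_matrix() if A.size==3 else R.from_quat(A).as_matrix()
    d=np.array([(px[0]-K[0,2])/K[0,0],(px[1]-K[1,2])/K[1,1],1.])
    if f.get("_w"):
        t=np.hypot(d[0],d[1]); d=np.array([d[0]/t*np.sin(t),d[1]/t*np.sin(t),np.cos(t)]) if t>1e-9 else d
    return np.array(f["eye"]),A@np.array([d[0],-d[1],-d[2]])
def onz(f,px,z):
    e,d=ray(f,px); return e+d*(z-e[2])/d[2]
def grab(n):
    f=r.grab_frame(n)
    if n=="wrist": f["_w"]=True
    return f
def save(f,n): cv2.imwrite("pics/"+n,f["pixels"][:,:,::-1])
E
python3 - <<'E'
from h import *
np.set_printoptions(precision=4,suppress=True)
o=r.get_obs();print(o)
Z={"tile_back_up":.037,"tile_face_up":.037,"board":.0,"trowel_grip":.057}
for n in ["top","scene"]:
    f=grab(n);save(f,n+"1.png");print(n,np.array(f["eye"]),np.array(f["attitude"]))
    for t,z in Z.items():
        l=r.landmark_of(f,t)[:2]
        for q in l:print(t,q["conf"],q["point"],onz(f,q["point"],z))
E
```

```text
{'clock': 0.0, 'joints': array([ 1.1869,  0.4778,  0.0223,  1.5564, -0.0115,  1.1093, -0.0831]), 'qvel': array([ 0.0008,  0.    ,  0.0007,  0.0001, -0.0012,  0.0003, -0.0002]), 'tau': array([ -0.0002, -59.6449,   1.6082, -28.1202,   0.0125,   0.0094,
         0.0001]), 'tcp_pos': array([ 0.1836, -0.6489,  0.2303]), 'orientation': array([-3.11  , -0.4317,  0.0006]), 'contact_force': array([ 0.2038, -0.1553,  0.5758]), 'moment': array([0.0741, 0.0143, 0.0153]), 'gripper_force': 0.0, 'grip_width': 0.08513329963195573}
top [ 0.3396 -0.0591  1.0941] [ 0.1377 -0.1516 -1.5444]
tile_back_up 0.71 [245.2, 182.6] [0.577  0.0946 0.037 ]
tile_face_up 0.67 [246.1, 230.9] [0.4647 0.0872 0.037 ]
board 0.74 [209.6, 214.2] [0.5068 0.1804 0.    ]
trowel_grip 0.66 [404.5, 231.4] [ 0.4689 -0.2695  0.057 ]
scene [0.012  0.4653 0.5131] [ 0.4665 -1.2059 -2.1101]
tile_back_up 0.56 [241.9, 227.4] [0.5683 0.0917 0.037 ]
tile_face_up 0.63 [277.8, 254.3] [0.4526 0.0966 0.037 ]
board 0.86 [221.4, 276.2] [0.5141 0.1839 0.    ]
trowel_grip 0.74 [383.2, 173.0] [ 0.4821 -0.2783  0.057 ]
```

View pics/top1.png

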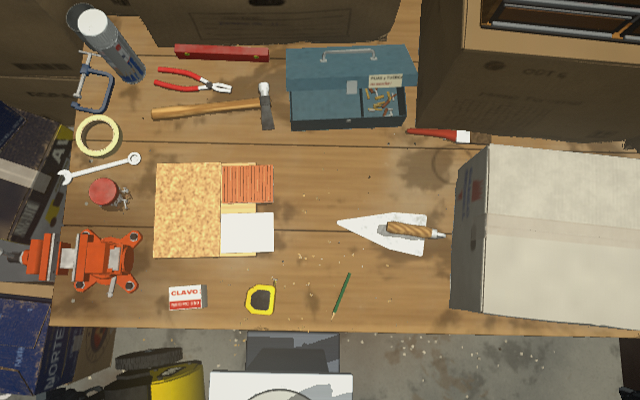

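View pics/scene1.png

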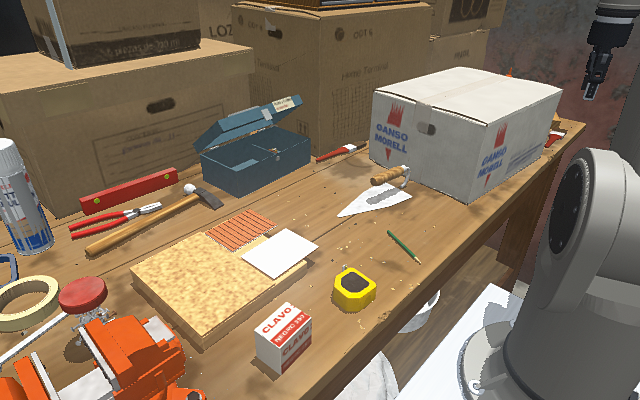

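The top view shows the ribbed tile at cols 221-273, rows 164-203, with the cork to its left at cols 154-221. The trowel tip is at (338,222), and its handle runs to (443,235), close to a white box.

```bash
cat >> h.py <<'E'
def rot(yaw):  # tool down, tool y at world angle yaw ; tool x = y cross z
    z=np.array([0,0,-1.]);y=np.array([np.cos(yaw),np.sin(yaw),0]);return R.from_matrix(np.c_[np.cross(y,z),y,z])
def move(p,Rt,base=None):
    o=r.get_obs();p0,R0=(np.array(o["tcp_pos"]),R.from_rotvec(o["orientation"])) if base is None else base
    s=R0.inv().apply(np.array(p)-p0)/.25; t=(R0.inv()*Rt).as_rotvec()/(np.pi/2)
    return np.round(np.r_[s,t],3).tolist()
def quad(f,t,z):
    m=r.outline_of(f,t)[0];c=max(cv2.findContours(m["pixels"].astype(np.uint8),0,1)[0],key=cv2.contourArea)
    P=np.array([onz(f,q,z)[:2] for q in c[:,0]+0.0],np.float32)
    return m["conf"],P,cv2.minAreaRect(P*1000)
E
python3 - <<'E'
from h import *
np.set_printoptions(precision=4,suppress=True)
for n in ["top","scene"]:
    f=grab(n)
    for t,z in [("tile_back_up",.037),("tile_face_up",.037),("board",.035),("trowel_grip",.002)]:
        c,P,q=quad(f,t,z);print(n,t,c,q)
    print("tip",P[P[:,1].argmax()])
f=grab("top")
for px in [(338,222),(443,235),(454,260),(490,145),(450,308),(482,314)]: print(px,onz(f,px,0.0),onz(f,px,.057),onz(f,px,.2))
o=r.get_obs();Rt=R.from_rotvec(o["orientation"]);print(Rt.as_matrix())
E
```

```text
top tile_back_up 0.64 ((573.4877319335938, 88.99697875976562), (89.7376480102539, 118.60135650634766), 2.9068660736083984)
top tile_face_up 0.9 ((460.9952392578125, 84.23030853271484), (89.63014221191406, 116.47148132324219), 2.1137423515319824)
top board 0.98 ((512.4794921875, 182.25059509277344), (221.8948974609375, 234.9720916748047), 2.4292798042297363)
top trowel_grip 0.72 ((480.01171875, -249.63619995117188), (253.33367919921875, 98.09314727783203), 79.90009307861328)
tip [ 0.4947 -0.1236]
scene tile_back_up 0.82 ((566.641357421875, 95.856201171875), (94.79259490966797, 122.69483184814453), 3.590529680252075)
scene tile_face_up 0.83 ((455.0485534667969, 87.36195373535156), (93.60702514648438, 123.56706237792969), 2.81064772605896)
scene board 0.73 ((498.1022644042969, 193.89373779296875), (243.78164672851562, 237.05328369140625), 2.3765666484832764)
scene trowel_grip 0.73 ((477.5071105957031, -294.22088623046875), (117.59712219238281, 331.6351623535156), 14.599985122680664)
tip [ 0.4871 -0.1204]
(338, 222) [ 0.495  -0.1237  0.    ] [ 0.4869 -0.1203  0.057 ] [ 0.4666 -0.1119  0.2   ]
(443, 235) [ 0.4695 -0.3719  0.    ] [ 0.4627 -0.3556  0.057 ] [ 0.4458 -0.3147  0.2   ]
(454, 260) [ 0.4114 -0.3959  0.    ] [ 0.4076 -0.3784  0.057 ] [ 0.3983 -0.3344  0.2   ]
(490, 145) [ 0.6935 -0.494   0.    ] [ 0.6751 -0.4714  0.057 ] [ 0.6288 -0.4145  0.2   ]
(450, 308) [ 0.3017 -0.3829  0.    ] [ 0.3036 -0.3661  0.057 ] [ 0.3086 -0.3238  0.2   ]
(482, 314) [ 0.2897 -0.456   0.    ] [ 0.2923 -0.4353  0.057 ] [ 0.2988 -0.3835  0.2   ]
[[ 0.9622  0.2723 -0.    ]
 [ 0.2723 -0.9622  0.    ]
 [-0.     -0.     -1.    ]]
```

Run:
```python
from h import *
o=r.get_obs();b=(np.array(o["tcp_pos"]),R.from_rotvec(o["orientation"]))
print(move([.184,-.649,.38],b[1],b)); print(move([.326,-.463,.38],rot(np.radians(-42)),b))
print(move([.468,-.276,.27],rot(np.radians(-10)),([.326,-.463,.38],rot(np.radians(-42)))))
```

```text
[0.001, -0.002, -0.595, 0.0, 0.0, 0.0]
[0.75, -0.563, -0.595, -0.0, 0.0, -0.358]
[0.936, -0.078, 0.44, 0.0, 0.0, -0.356]
```

>>> apply_moves --pt "0 0 -0.4 0 0 0" --pt "0.25 -0.19 -0.6 0 0 -0.12" --pt "0.45 -0.34 -0.6 0 0 -0.24" --pt "0.75 -0.56 -0.6 0 0 -0.36" --pt "0.75 -0.56 -0.6 0 0 -0.36" --claw 1

```text
clock: 1.68
tcp_pos: [0.3207, -0.4704, 0.3808]
orientation: [2.865, 1.285, 0.001]
contact_force: [0.5, 0.5, -0.8]
grip_width: 0.0854
gripper_force: 0.0
```

>>> apply_moves --pt "0.25 -0.02 0 0 0 -0.1" --pt "0.5 -0.04 0 0 0 -0.2" --pt "0.75 -0.06 0.2 0 0 -0.3" --pt "0.93 -0.08 0.44 0 0 -0.36" --pt "0.93 -0.08 0.44 0 0 -0.36"

```text
clock: 2.3
tcp_pos: [0.46, -0.2823, 0.2677]
orientation: [-2.389, -2.036, 0.0]
contact_force: [-0.0, -0.1, 0.6]
grip_width: 0.0852
gripper_force: 0.0
```

Run:
```python
from h import *
np.set_printoptions(precision=4,suppress=True)
o=r.get_obs();print(o["clock"],o["tcp_pos"],o["orientation"],o["joints"])
f=grab("wrist");save(f,"w1.png")
for q in r.landmark_of(f,"trowel_grip")[:2]:print(q,onz(f,q["point"],.057))
c,P,q=quad(f,"trowel_grip",.002);print(c,q,P[P[:,1].argmax()])
```

```text
2.3 [ 0.46   -0.2823  0.2677] [-2.3893 -2.0355  0.0004] [ 0.7603  0.2483 -0.3851  1.8136  0.1025  1.1019  0.1797]
{'point': [327.8, 156.1], 'conf': 0.94} [ 0.4708 -0.2723  0.057 ]
0.94 ((478.4666442871094, -251.56640625), (264.2188720703125, 97.78807830810547), 79.66133117675781) [ 0.4901 -0.1195]
```

View pics/w1.png

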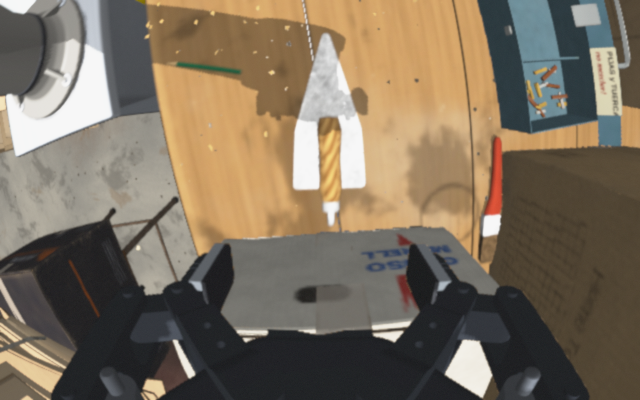

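The wrist view shows the trowel upright below the camera, tip at (326,36), handle from (328,118) to (331,200), and box behind with room to spare.

Run:
```python
from h import *
np.set_printoptions(precision=4,suppress=True)
f=grab("wrist")
a,b,t=[onz(f,p,z) for p,z in (((329,118),.062),((331,200),.062),((326,35),.002))]
b1,b2=onz(f,(294,188),.002),onz(f,(366,188),.002)
print(a,b,t,b1,b2)
for v in (a-b,t-(b1+b2)/2,(b2-b1)[[1,0,2]]*[-1,1,1]): print(np.degrees(np.arctan2(v[1],v[0])))
for q in r.landmark_of(f,"trowel_grip")[:1]:print(onz(f,q["point"],.057))
y=np.radians(-9)
print(move([.4685,-.272,.10],rot(y))); print(move([.4685,-.272,.038],rot(y)))
```

```text
[ 0.4787 -0.2312  0.062 ] [ 0.4661 -0.3271  0.062 ] [ 0.4938 -0.1236  0.002 ] [ 0.4172 -0.3213  0.002 ] [ 0.5158 -0.3373  0.002 ]
82.51746230273876
82.43927132205526
80.78097867801185
[ 0.4735 -0.2741  0.057 ]
[0.065, 0.024, 0.685, 0.001, 0.001, -0.005]
[0.066, 0.024, 0.933, 0.001, 0.001, -0.005]
```

Run:
```python
from h import *
print(r.get_obs()["tcp_pos"])
y=np.radians(-8)
print(move([.472,-.274,.10],rot(y))); print(move([.472,-.274,.038],rot(y)))
```

```text
[ 0.45971294 -0.28688965  0.27120963]
[0.06, 0.039, 0.685, 0.001, 0.001, -0.017]
[0.06, 0.039, 0.933, 0.001, 0.001, -0.017]
```

>>> apply_moves --pt "0.05 0.035 0.2 0 0 -0.017" --pt "0.05 0.035 0.4 0 0 -0.017" --pt "0.05 0.035 0.6 0 0 -0.017" --pt "0.05 0.035 0.68 0 0 -0.017" --pt "0.05 0.035 0.68 0 0 -0.017"

```text
clock: 3.18
tcp_pos: [0.4697, -0.276, 0.0998]
orientation: [-2.371, -2.061, 0.002]
contact_force: [0.2, 0.0, -0.6]
grip_width: 0.0851
gripper_force: 0.0
```

Run:
```python
from h import *
np.set_printoptions(precision=4,suppress=True)
f=grab("wrist")
for q in r.landmark_of(f,"trowel_grip")[:1]:print(q,onz(f,q["point"],.057))
o=r.get_obs();print(o["tcp_pos"],o["orientation"],o["joints"])
y=np.radians(-8)
print(move([.472,-.274,.038],rot(y)))
```

```text
{'point': [321.4, 210.5], 'conf': 0.92} [ 0.4717 -0.2707  0.057 ]
[ 0.4713 -0.2761  0.1016] [2.3684 2.0599 0.0009] [ 0.6987  0.4537 -0.3549  1.9594  0.2232  0.7631  0.0759]
[0.009, 0.001, 0.255, 0.002, 0.001, 0.0]
```

>>> apply_moves --pt "0.01 0 0.15 0 0 0" --pt "0.01 0 0.25 0 0 0" --pt "0.01 0 0.25 0 0 0"

```text
clock: 3.65
tcp_pos: [0.4707, -0.2725, 0.0378]
orientation: [-2.369, -2.063, 0.001]
contact_force: [-0.1, 0.6, 0.3]
grip_width: 0.0857
gripper_force: 0.0
```

>>> apply_moves --pt "0 0 0 0 0 0" --pt "0 0 0 0 0 0" --pt "0 0 0 0 0 0" --pt "0 0 0 0 0 0" --pt "0 0 0 0 0 0" --claw 0 --newtons 60

```text
clock: 4.28
tcp_pos: [0.4715, -0.2725, 0.0384]
orientation: [2.367, 2.063, 0.001]
contact_force: [-0.9, -0.1, 6.2]
grip_width: 0.0278
gripper_force: 60.3
```

Run:
```python
from h import *
o=r.get_obs();b=(np.array(o["tcp_pos"]),R.from_rotvec(o["orientation"]));y=np.radians(2.6)
print(b[0],move([b[0][0],b[0][1],.12],b[1])); print(move([.585,-.17,.12],rot(y)))
```

```text
[ 0.47145049 -0.27245165  0.03843715] [-0.0, 0.0, -0.326, 0.0, 0.0, 0.0]
[0.468, 0.394, -0.326, 0.001, 0.001, -0.116]
```

>>> apply_moves --pt "0 0 -0.16 0 0 0" --pt "0 0 -0.32 0 0 0" --pt "0.16 0.13 -0.32 0 0 -0.04" --pt "0.32 0.26 -0.32 0 0 -0.08" --pt "0.47 0.39 -0.32 0 0 -0.116"

```text
clock: 4.9
tcp_pos: [0.5839, -0.1678, 0.1172]
orientation: [-2.169, -2.272, 0.001]
contact_force: [0.3, 0.2, -3.2]
grip_width: 0.0275
gripper_force: 60.6
```

>>> apply_moves --pt "0 0 0 0 0 0" --pt "0 0 0 0 0 0"

```text
clock: 5.15
tcp_pos: [0.5825, -0.1691, 0.1167]
orientation: [-2.17, -2.27, 0.002]
contact_force: [0.4, -0.5, -2.4]
grip_width: 0.028
gripper_force: 60.6
```

Run:
```python
from h import *
np.set_printoptions(precision=4,suppress=True)
f=grab("wrist");save(f,"w2.png")
o=r.get_obs();print(o["tcp_pos"],o["orientation"],o["contact_force"],o["moment"])
for t in("tile_back_up","tile_face_up"):
    c,P,q=quad(f,t,.037);print(t,c,q)
c,P,q=quad(f,"trowel_grip",.086);print(q,P[P[:,1].argmax()])
g=grab("scene");save(g,"s2.png")
f=grab("top"); c,P,q=quad(f,"trowel_grip",.086);print(q,P[P[:,1].argmax()])
```

```text
[ 0.5821 -0.17    0.1167] [-2.1717 -2.2683  0.0029] [-0.1639  0.0408 -3.8279] [ 0.0297 -0.0216 -0.0571]Traceback (most recent call last):
  File "<stdin>", line 6, in <module>
  File "h.py", line 25, in quad
    m=r.outline_of(f,t)[0];c=max(cv2.findContours(m["pixels"].astype(np.uint8),0,1)[0],key=cv2.contourArea)
      ~~~~~~~~~~~~~~~~~^^^
IndexError: list index out of range
```

View pics/w2.png

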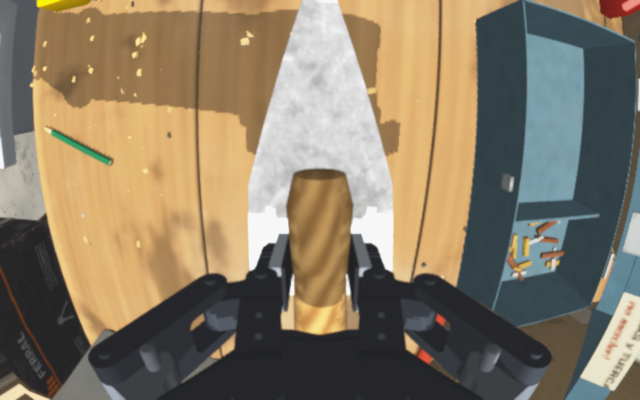

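The wrist view shows the trowel held straight, with the blade's tip just off the top edge at about column 320. I'll check the other cameras.

Run:
```python
from h import *
np.set_printoptions(precision=4,suppress=True)
g=grab("scene");save(g,"s2.png")
f=grab("top"); c,P,q=quad(f,"trowel_grip",.084);print(q,P[P[:,1].argmax()])
c,P,q=quad(g,"trowel_grip",.084);print(q,P[P[:,1].argmax()])
e,d=ray(f,(0,0))
m=r.outline_of(f,"trowel_grip")[0]["pixels"];cols=np.where(m.any(0))[0];print(cols.min(),np.where(m[:,cols.min()])[0],cols.max())
i=f["pixels"][100:300,200:480,::-1];i=cv2.resize(i,(784,560),interpolation=cv2.INTER_CUBIC);cv2.imwrite("pics/t2.png",i)
i=g["pixels"][130:330,180:460,::-1];i=cv2.resize(i,(784,560),interpolation=cv2.INTER_CUBIC);cv2.imwrite("pics/s2c.png",i)
```

```text
((590.5997314453125, -114.35465240478516), (181.88331604003906, 84.5611343383789), 75.720458984375) [ 0.5794 -0.0177]Traceback (most recent call last):
  File "<stdin>", line 5, in <module>
  File "h.py", line 25, in quad
    m=r.outline_of(f,t)[0];c=max(cv2.findContours(m["pixels"].astype(np.uint8),0,1)[0],key=cv2.contourArea)
      ~~~~~~~~~~~~~~~~~^^^
IndexError: list index out of range
```

View pics/s2.png

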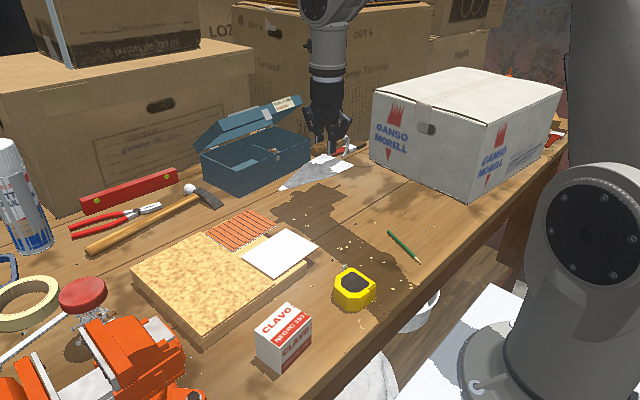

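The scene view shows the trowel level above the bench, its tip at (281,189), clear of both tiles and the toolbox.

Run:
```python
from h import *
np.set_printoptions(precision=4,suppress=True)
g=grab("scene");e,d=ray(g,(280,189.5))
s=(-.016-e[1])/d[1];print("scene tip at y=-.016",e+d*s)
f=grab("top");c,P,q=quad(f,"trowel_grip",.083);tp=P[P[:,1].argmax()];print(tp)
o=r.get_obs();R0=R.from_rotvec(o["orientation"]);print(o["tcp_pos"],R0.as_matrix());y=np.radians(2.7)
print(move([.581,-.17,.057],rot(y)))
```

```text
scene tip at y=-.016 [ 0.5701 -0.016   0.0816]
[ 0.5797 -0.0221]
[ 0.5832 -0.1694  0.1176] [[-0.0442  0.999   0.    ]
 [ 0.999   0.0442 -0.0002]
 [-0.0002  0.     -1.    ]]
[-0.002, -0.009, 0.242, 0.0, 0.0, -0.002]
```

>>> apply_moves --pt "0 0 0.12 0 0 0" --pt "0 0 0.24 0 0 0" --pt "0 0 0.24 0 0 0" --pt "0 0 0.24 0 0 0"

```text
clock: 6.1
tcp_pos: [0.5842, -0.169, 0.0585]
orientation: [2.17, 2.27, 0.001]
contact_force: [-0.4, -0.0, -2.7]
grip_width: 0.0276
gripper_force: 60.5
```

Run:
```python
from h import *
np.set_printoptions(precision=4,suppress=True)
o=r.get_obs();print(o["tcp_pos"],o["contact_force"])
f=grab("top");c,P,q=quad(f,"trowel_grip",.022);print(P[P[:,1].argmax()])
c,P,q=quad(f,"tile_back_up",.037);print(P[P[:,1].argmin()],P[:,1].max(),q)
```

```text
[ 0.5842 -0.169   0.0585] [-0.432  -0.0302 -2.7381]
[ 0.5797 -0.0179]
[0.5351 0.0287] 0.15024453 ((573.7877197265625, 89.96231842041016), (89.93220520019531, 119.60735321044922), 2.1137452125549316)
```

>>> apply_moves --pt "0.1 0 0.01 0 0 0" --pt "0.17 0 0.01 0 0 0" --pt "0.24 0 0.01 0 0 0" --pt "0.3 0 0.01 0 0 0" --pt "0.3 0 0.01 0 0 0"

```text
clock: 6.88
tcp_pos: [0.5803, -0.0922, 0.0552]
orientation: [-2.168, -2.274, -0.001]
contact_force: [0.5, 0.1, -3.8]
grip_width: 0.0276
gripper_force: 60.6
```

Run:
```python
from h import *
np.set_printoptions(precision=4,suppress=True)
o=r.get_obs();print(o["tcp_pos"],o["contact_force"])
f=grab("scene");i=cv2.resize(f["pixels"][150:300,130:370,::-1],(800,500),interpolation=cv2.INTER_CUBIC);cv2.imwrite("pics/s3.png",i)
```

```text
[ 0.5803 -0.0922  0.0552] [ 0.4506  0.0732 -3.8298]
```

View pics/s3.png

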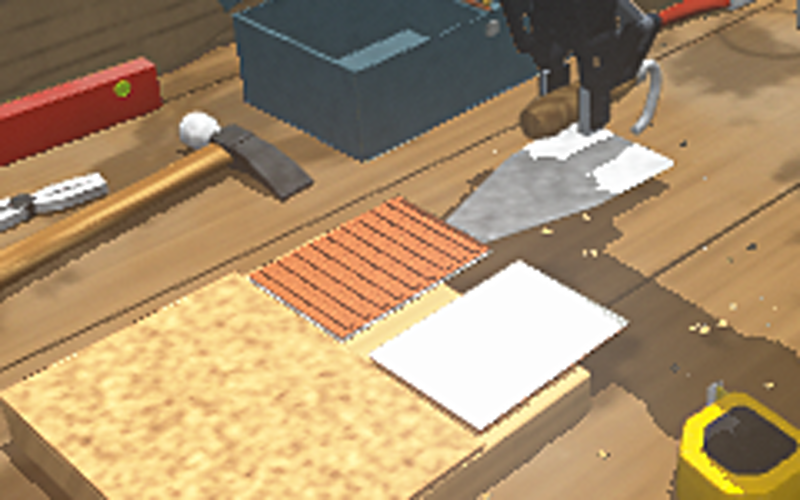

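The blade lies centred under the ribbed tile's jutting end, clear of the white tile. Next I lift along an arc about the far end.

>>> apply_moves --pt "0 0 -0.034 0 0 0" --pt "0.003 0 -0.077 0 0 0" --pt "0.011 0 -0.119 0 0 0" --pt "0.024 0 -0.162 0 0 0" --pt "0.042 0 -0.2 0 0 0"

```text
clock: 7.55
tcp_pos: [0.5798, -0.0835, 0.106]
orientation: [2.171, 2.27, 0.0]
contact_force: [0.1, -1.6, -4.1]
grip_width: 0.0277
gripper_force: 60.6
```

Run:
```python
from h import *
np.set_printoptions(precision=4,suppress=True)
f=grab("scene");i=cv2.resize(f["pixels"][130:300,130:370,::-1],(800,567),interpolation=cv2.INTER_CUBIC);cv2.imwrite("pics/s4.png",i)
o=r.get_obs();print(o["tcp_pos"],o["contact_force"],R.from_rotvec(o["orientation"]).as_matrix())
```

```text
[ 0.5805 -0.0824  0.1071] [ 0.5084  0.319  -3.6094] [[-0.0457  0.999   0.0024]
 [ 0.999   0.0457  0.0002]
 [ 0.0001  0.0024 -1.    ]]
```

View pics/s4.png

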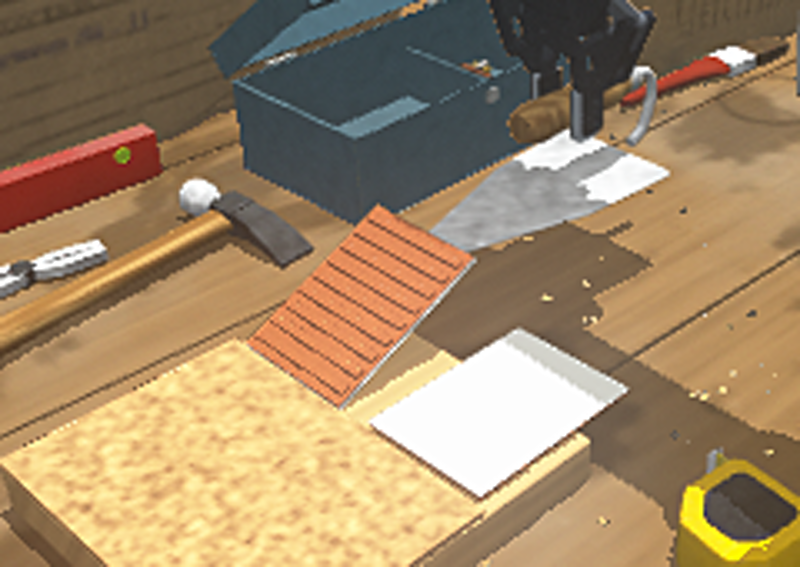

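The tile has tilted about its far edge with the blade centred on it. I'll keep following the arc.

>>> apply_moves --pt "0.022 0 -0.037 0 0 0" --pt "0.049 0 -0.071 0 0 0" --pt "0.08 0 -0.102 0 0 0" --pt "0.115 0 -0.128 0 0 0" --pt "0.152 0 -0.15 0 0 0"

```text
clock: 8.22
tcp_pos: [0.5779, -0.0447, 0.1429]
orientation: [2.171, 2.271, 0.0]
contact_force: [0.1, 0.2, -2.9]
grip_width: 0.0275
gripper_force: 60.7
```

>>> apply_moves --pt "0.02 0 -0.01 0 0 0" --pt "0.04 0 -0.018 0 0 0" --pt "0.06 0 -0.024 0 0 0" --pt "0.08 0 -0.03 0 0 0" --pt "0.1 0 -0.034 0 0 0"

```text
clock: 8.85
tcp_pos: [0.5767, -0.0203, 0.151]
orientation: [-2.171, -2.271, 0.0]
contact_force: [-0.1, -0.3, -3.0]
grip_width: 0.0276
gripper_force: 60.7
```

Run:
```python
from h import *
np.set_printoptions(precision=4,suppress=True)
f=grab("scene");i=cv2.resize(f["pixels"][110:300,130:370,::-1],(720,570),interpolation=cv2.INTER_CUBIC);cv2.imwrite("pics/s5.png",i)
o=r.get_obs();print(o["tcp_pos"],o["contact_force"])
```

```text
[ 0.5768 -0.0193  0.1511] [-0.2498  0.4095 -1.6211]
```

View pics/s5.png

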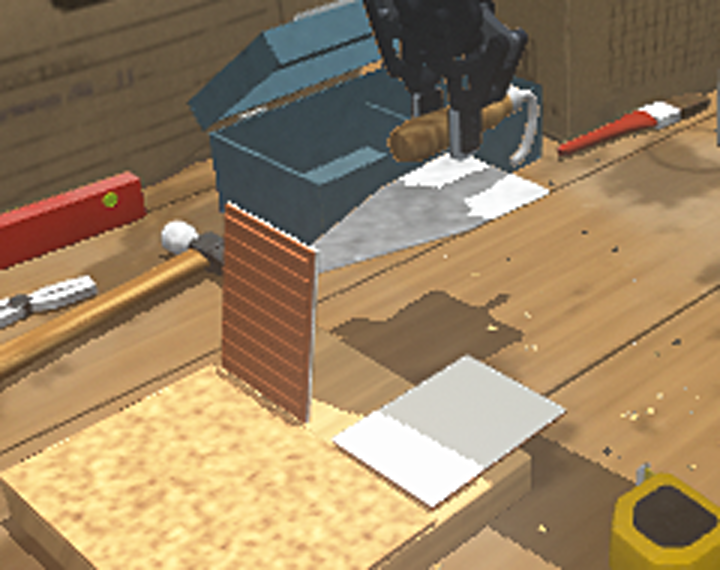

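The tile stands nearly upright at the cork edge, with the blade behind it. Now a gentle push over.

>>> apply_moves --pt "0.018 0 0 0 0 0" --pt "0.036 0 0 0 0 0" --pt "0.054 0 0 0 0 0" --pt "0.072 0 0 0 0 0" --pt "0.09 0 0 0 0 0"

```text
clock: 9.52
tcp_pos: [0.5757, 0.0022, 0.1509]
orientation: [-2.171, -2.271, -0.0]
contact_force: [-1.1, 0.3, -3.0]
grip_width: 0.0277
gripper_force: 60.7
```

>>> apply_moves --pt "0.018 0 0 0 0 0" --pt "0.036 0 0 0 0 0" --pt "0.036 0 0 0 0 0" --pt "0.036 0 0 0 0 0" --pt "0.036 0 0 0 0 0"

```text
clock: 10.15
tcp_pos: [0.5754, 0.0105, 0.151]
orientation: [2.171, 2.27, -0.0]
contact_force: [-0.8, 0.0, -3.8]
grip_width: 0.0281
gripper_force: 60.7
```

Run:
```python
from h import *
np.set_printoptions(precision=4,suppress=True)
f=grab("scene");i=cv2.resize(f["pixels"][110:300,130:370,::-1],(720,570),interpolation=cv2.INTER_CUBIC);cv2.imwrite("pics/s6.png",i)
o=r.get_obs();print(o["clock"],o["tcp_pos"],o["contact_force"])
y=np.radians(0)
print(move([.56,-.20,.15],rot(y)))
```

```text
10.2 [0.5754 0.0106 0.151 ] [ 0.3701  0.2942 -3.5794]
[-0.839, -0.099, 0.004, 0.0, 0.0, 0.028]
```

View pics/s6.png

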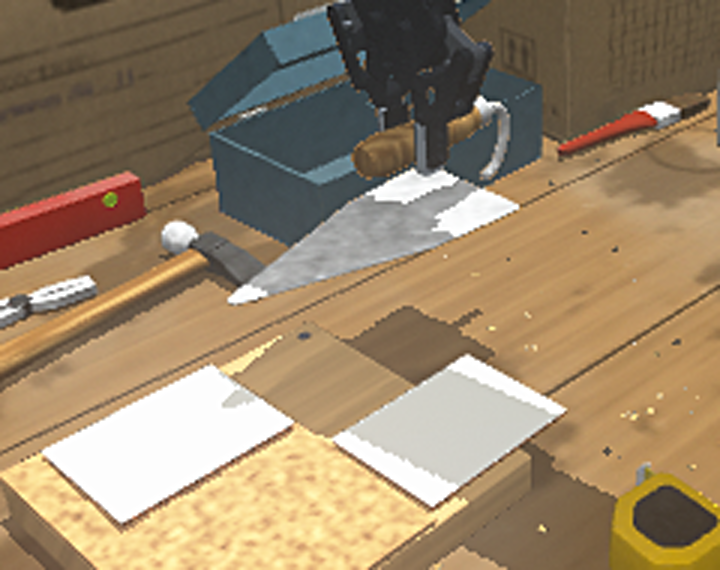

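The tile is flipped: it lies white face up on the cork, and the neighbour has not moved. I'll take the trowel back to the open bench.

>>> apply_moves --pt "-0.2 0 0 0 0 0" --pt "-0.4 -0.04 0 0 0 0" --pt "-0.6 -0.1 0 0 0 0" --pt "-0.8 -0.2 0 0 0 0" --pt "-0.98 -0.3 0 0 0 0"

```text
clock: 10.82
tcp_pos: [0.5106, -0.2395, 0.151]
orientation: [2.172, 2.269, -0.0]
contact_force: [0.0, -0.8, -3.4]
grip_width: 0.0278
gripper_force: 60.7
```

Run:
```python
from h import *
np.set_printoptions(precision=4,suppress=True)
f=grab("top");i=f["pixels"]
o=r.get_obs();print(o["clock"],o["tcp_pos"],o["contact_force"])
b=(np.array(o["tcp_pos"]),R.from_rotvec(o["orientation"]))
print(move([.49,-.255,.06],b[1],b),move([.49,-.255,.0385],b[1],b))
```

```text
10.875 [ 0.5058 -0.2479  0.1505] [-3.5149 -6.6457 -3.998 ]
[-0.024, -0.063, 0.362, 0.0, 0.0, 0.0] [-0.024, -0.062, 0.448, 0.0, 0.0, 0.0]
```

>>> apply_moves --pt "0 -0.03 0.1 0 0 0" --pt "0 -0.05 0.25 0 0 0" --pt "0 -0.05 0.36 0 0 0" --pt "0 -0.05 0.4 0 0 0" --pt "0 -0.05 0.4 0 0 0"

```text
clock: 11.5
tcp_pos: [0.4991, -0.2377, 0.0509]
orientation: [-2.171, -2.271, 0.0]
contact_force: [-0.3, -1.2, -3.1]
grip_width: 0.0275
gripper_force: 60.6
```

>>> apply_moves --pt "0 0 0.015 0 0 0" --pt "0 0 0.03 0 0 0" --pt "0 0 0.042 0 0 0" --pt "0 0 0.048 0 0 0" --pt "0 0 0.048 0 0 0"

```text
clock: 12.12
tcp_pos: [0.499, -0.2378, 0.039]
orientation: [-2.171, -2.271, 0.0]
contact_force: [-0.2, 1.0, -3.2]
grip_width: 0.0278
gripper_force: 60.7
```

>>> apply_moves --pt "0 0 0.003 0 0 0" --pt "0 0 0.006 0 0 0" --pt "0 0 0.006 0 0 0"

```text
clock: 12.5
tcp_pos: [0.4991, -0.238, 0.0384]
orientation: [2.171, 2.27, -0.0]
contact_force: [-2.2, 1.4, 6.9]
grip_width: 0.0275
gripper_force: 62.1
```

Touching the bench (+7 N). Release and rise.

>>> apply_moves --pt "0 0 0 0 0 0" --pt "0 0 0 0 0 0" --pt "0 0 0 0 0 0" --pt "0 0 0 0 0 0" --pt "0 0 0 0 0 0" --claw 1

```text
clock: 13.12
tcp_pos: [0.4989, -0.2378, 0.0374]
orientation: [-2.171, -2.271, 0.0]
contact_force: [-0.4, -0.2, -0.3]
grip_width: 0.0855
gripper_force: 0.0
```

>>> apply_moves --pt "0 0 -0.1 0 0 0" --pt "0 0 -0.3 0 0 0" --pt "0 0 -0.5 0 0 0" --pt "0 0 -0.7 0 0 0" --pt "0 0 -0.7 0 0 0"

```text
clock: 13.75
tcp_pos: [0.5015, -0.2386, 0.2168]
orientation: [2.166, 2.265, 0.004]
contact_force: [0.8, -1.5, -0.5]
grip_width: 0.0853
gripper_force: 0.0
```

Run:
```python
from h import *
f=grab("scene");save(f,"s7.png");print(r.get_obs()["grip_width"])
```

```text
0.08540449349744506
```

View pics/s7.png

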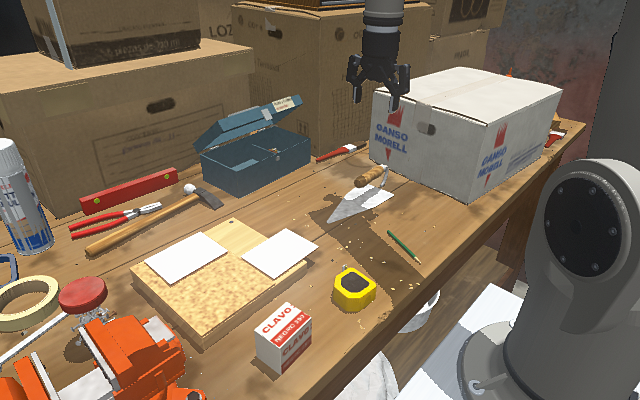

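The view shows the flipped tile at (187,257) white side up on the cork, the other tile in place at (280,253), and the trowel flat on the bench at (362,200).

```bash
python3 -c "
from bench import r
print(r.hand_in())"
```

```text
the job is handed in; nothing more can be done
None
```

The ribbed tile is flipped and lies glazed face up on the cork pad, the other tile is where it was, and the trowel lies flat on the bench, released; I handed the job in at about 14 s, and no verdict was returned.

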